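Seat the hinge pin and hold the collet chest open

TASK

The left-hand hinge pin of the grey collet chest has crept out: push it fully home while the lid is still shut, then raise the lid (it has a bar handle in front) to 50 degrees from closed, so that a workmate can reach the collets. The lid falls shut if let go, so finish while still holding it steady at that angle in the fingers, with nothing propping it. Leave the other things on the table where they are.

Things in the scene. Friction and masses are not known exactly. Their poses are not given: they have to be found in the camera images.
- chest: Grey sheet-steel chest, screwed down (cannot move), 140 deep (x) x 150 wide (y) x 78 mm high, 4 mm thick screw flanges out 23 mm at both sides. Origin: centre of underside; z up, -x its front (faces the robot, turned up to 0.3 rad), +y its left as the robot sees it. Lid hinged along the back by two clevis hinges (two fixed ears, lid lug between); the right-hand pin is home. Loose collets inside.
- chest_lid: The lid, about 0.6 kg (a quarter either way); starts shut, swings 0 to 97 degrees, falls shut when let go. Origin on the hinge axis midway between the hinges; its axes are the chest's when shut and turn about y as its front rises, so its z axis leans from vertical by the opening angle. On its front edge a round bar handle, 10 mm thick, along y, 92 mm long between two arms, 36 mm clear of the edge.
- lid_hinge (a point): Point on the lid's hinge axis, midway between the hinges, 85 mm behind the chest's origin (its +x) and 82 mm above the table. The point's axes are those of the chest; the hinge axis is its y. Fixed.
- bar_middle (a point): Middle of the lid's bar handle (on its axis), the place to grip. Lid shut: 78 mm above the table, 200 mm in front of the hinge axis; it moves on a circle about that axis. At 50 degrees it is 233 mm above the table and 132 mm in front of the hinge axis. The bar is round and can turn between fingers that keep pointing down.
- hinge_pin (a joint): How far the left-hand hinge pin stands out of its seat, in m: 0 fully home (head against the outer ear), 0.018 to 0.030 at the start. It slides stiffly (about 4 N) and stays where it is left. It moves along the chest's y; pushing home is towards the chest's -y.
- pin_head (a point): Centre of the outer face of the pin's round head (22 mm across, 7 mm thick; shank 8 mm), on the hinge axis, 82 mm above the table. Seated it lies 79 mm to the left (+y) of lid_hinge, 4 mm beyond the chest's side wall. Free room behind, beside and above the head. Axes as the chest's: y points out of the head.
- whetstone: Bystander, loose: worn grey whetstone 33x68x27 mm, origin at the centre of its underside.
- sanding_block: Bystander, loose: cork sanding block 52x92x32 mm, origin at the centre of its underside.
- pen_black: Bystander, loose: black pencil 135 mm long, 8 mm thick, origin at the centre of its underside.
- calipers: Bystander, loose: steel calipers 71x186x10 mm, origin at the centre of its underside.
- collet_1: Bystander, loose: barrel-shaped steel collet, 25 mm across, 40 mm tall, standing on end, origin at the centre of its underside.
- blank_0: Bystander, loose: square dark wooden blank 27x160x27 mm, origin at the centre of its underside.

How it is judged:
On the way:
1. the left-hand hinge pin is fully home, with the lid still shut (value of joint hinge_pin below 0.002 m and angle between chest_lid's own z axis and vertical below 0.1 rad), for 0.2 s.
At the end, for the whole second after the job is handed in: The pin is home (within 2.5 mm), the lid stands still (under 0.05 rad/s) at 50 degrees plus or minus 6, the fingers bear on the lid or its handle with more than 0.4 N, and none of the bystanders touches the chest or its lid (value of joint hinge_pin below 0.0025 m and angle between chest_lid's own z axis and vertical between 0.7677 and 0.9777 rad and angular speed of chest_lid below 0.05 rad/s and contact force between the fingers and chest_lid above 0.4 N and contact force between each of whetstone, sanding_block, pen_black, calipers, collet_1, blank_0 and chest below 0.2 N); the arm keeps its last pose, push and grip.
It fails at once if the lid is raised (more than 8 degrees) while the pin is out by more than 4 mm (angle between chest_lid's own z axis and vertical above 0.14 rad and value of joint hinge_pin above 0.004 m).
It fails at once if another loose thing on the table is moved more than 40 mm (distance of any of whetstone, sanding_block, pen_black, calipers, collet_1, blank_0 from where it was at the start of the episode above 0.04 m).
It also fails if it takes over 50 s, if anything falls off the work surface, if the arm or the gripper's body presses on something with over 40 N, if the wrist force passes 120 N, or if a joint passes its speed limit or range.

ROBOT

A 7-joint arm with a two-finger parallel gripper is mounted at the origin on a cart in front of the work surface, level with it; the furniture and walls round the work are solid. World frame = base frame: x ahead of the robot, y to its left, z up, the work surface at z = 0. Lengths are in m, angles in rad, forces in N, time in s.
With the tool pointing down it reaches from about 0.425 to 0.925 m from the base axis. Payload 6.8 kg.
Tool frame: the origin (TCP) lies at the very end of the fingers, on their centre line; the grasp point (between the pads) lies 19 mm behind it (r.grip_depth is the distance from the TCP to the grasp point, in m); z points along the fingers, y is the direction in which the jaws open and shut (so a half turn about z gives the same grasp; the last joint's range is limited). The gripper opens to 85 mm and grips with 20 to 120 N. Pads are 22 mm wide; open, the fingers measure 114 mm over their backs; the gripper's body (76 mm by 85 mm) begins 54 mm behind the grasp point. The pads swing forward as they close: fully open they stand 13 mm farther back than shut.
Start: joints at [1.155, 0.477, 0.022, 1.555, -0.011, 1.109, -0.083], TCP at [0.205, -0.643, 0.231] pointing down, gripper open.
Joint ranges: [-2.96, 2.96], [-0.34, 2.1], [-1.41, 1.46], [0.24, 2.44], [-1.37, 4.51], [0.17, 1.92], [-2.96, 2.96]. Speed limits (rad/s): [2.39, 2.39, 3.14, 3.14, 3.14, 3.14, 3.14].

INTERFACE

Orientations are given as a rotation vector (axis times angle).
In Python, from bench import status, eyes, workorder, spotter, r gives the robot as it stands.
- The arm moves only by the tool drive_tool, never from a script. Its argument "commands" is a list of rows, each an object of numbers: "rx", "ry", "rz": the turn, a rotation vector about the world's x, y, z normalised to -1 to 1, where 1 is 8 degrees; "tx", "ty", "tz": the shift along the world's x, y, z normalised to -1 to 1, where 1 is 20 mm; "grip": the closure, from -1 (fully open) to 1 (shut). A call has 1 to 10 rows; each row shifts and turns the commanded pose from where the row before left it; what a row does not reach is not made up. A row lasts 1/8 s, in which the tool goes at most 62.5 mm and 10.7 degrees, less where a joint would pass 70% of its speed; a pose out of reach is approached as far as the arm can. A call with a number of a shift or a turn outside -1 to 1 is refused whole. A call with a gripper value outside its range is refused whole. The fingers move at their own pace and stop on an object; "grip_force" is the grip in N (left out, the last holds). Time passes only in rows, so rows that do not move let the fingers close. It gives the time, the measured TCP pose, the force and the opening at its end, in the units of the state.
- status.get_obs(): the state, without advancing time (a new reading comes with each control period).
- eyes.grab_frame(name): name is "scene" or "top" or "wrist"; returns a dict with "frame" (400x640x3 uint8, blue, green, red), "range_z" (400x640 float32, m along the optical axis (not along the pixel's ray), 0 where there is no reading), "fx", "fy", "cx", "cy" (pixels), "T" (4x4, takes a point from camera to world coordinates); the wrist camera has in their place "T_tool_cam" (4x4, takes a point from camera to tool coordinates, whose origin is the TCP and whose axes are the flange's). Camera axes: x right, y down, z forward; pixel columns grow to the right and rows downward; lengths in m; the calibration is good to about 2 mm. A picture is of the moment at which its call begins: read the wrist's pose just before it.
- workorder.hand_in(): hands the job in, once; it reports no verdict.
Trained networks look in the newest picture that a camera, given by its name, has taken for a name from the list of things; names that differ only in an ending like _2 or _b are one class to them, and where a whole thing is asked for, a point or a joint stands for the part that bears it (a point fixed in the world has none). Each returns a list of dicts, best first, with "confidence" (0 to 1); they miss things now and then, are a little off and sometimes report something else, mostly with a low value. They report only what shows in the picture. A call takes as long as a camera call.
- spotter.boxes_of(camera, target): "position" ([column, row] as shares, 0 to 1, of the picture: columns of its width, rows of its height, amid what is visible of it).
- spotter.masks_of(camera, target): "mask" (400x640 bool, what is visible of it) and "position" ([column, row] as shares, 0 to 1, of the picture: columns of its width, rows of its height, amid what is visible of it).
The state is a dict: "clock": time; "joints": joint angles; "qvel": joint speeds; "tau": joint torques, N m; "tcp_pos": TCP position; "orientation": TCP orientation; "contact_force": force on the tool from outside, world axes, zero at the start; "moment": the same for the moment, N m; "grip_width": finger opening in m.
Only numpy, scipy, OpenCV 4.12 (cv2) and the standard library are available. Lean on these libraries where they do the work, as an engineer would, in place of code of your own. Each camera call takes 0.05 s, during which the arm holds its last target.

## Working session

There is one attempt and no reset: what is moved stays moved. The work goes in short steps, Python scripts to look and compute and a tool call to move; the robot and the scene stay as the last step left them, time stands still between calls to the robot, and variables do not carry over. Pictures are saved under pics/ and viewed, and the job is handed in when it is done.

Besides the shell and the picture viewer there is one more tool, called as name(argument=value, ...) on one line, values as JSON. drive_tool: Moves the arm, as the interface text tells. Scaled input: -1 to 1 covers 20 mm each way for a shift and 8 degrees each way for a turn. Its arguments: {"type":"object","properties":{"commands":{"type":"array","items":{"type":"object","properties":{"rx":{"type":"number"},"ry":{"type":"number"},"rz":{"type":"number"},"tx":{"type":"number"},"ty":{"type":"number"},"tz":{"type":"number"},"grip":{"type":"number"}}}},"grip_force":{"type":"number"}},"required":["commands"]}

```bash
mkdir -p pics; ls
python3 - <<'E'
from bench import status, eyes, spotter, r
import cv2, numpy as np, pickle
print(status.get_obs()); print(r.grip_depth)
for n in ["scene","top"]:
    f=eyes.grab_frame(n); cv2.imwrite(f"pics/{n}0.png",f["frame"]); pickle.dump(f,open(f"{n}0.pkl","wb"))
    print(n,f["fx"],f["cx"],f["cy"],np.round(f["T"],3).tolist())
    for t in ["chest","chest_lid","hinge_pin","pin_head","bar_middle"]:
        m=spotter.masks_of(n,t)
        for d in m[:2]:
            k=d["mask"]; z=f["range_z"]; v,u=np.where(k&(z>0)); zz=z[v,u]
            P=np.c_[(u-f["cx"])/f["fx"]*zz,(v-f["cy"])/f["fy"]*zz,zz,np.ones(len(zz))]@f["T"].T
            print(n,t,round(d["confidence"],2),d["position"],k.sum(),np.median(P[:,:3],0).round(3) if len(zz) else None)
E
```

```text
pics
{'clock': 0.0, 'joints': array([ 1.15487812,  0.4778059 ,  0.02234534,  1.55649141, -0.0114719 ,
        1.10925837, -0.08306906]), 'qvel': array([-0.0007472 , -0.00095468,  0.00079134, -0.00037836,  0.00093392,
        0.00024518, -0.00011846]), 'tau': array([ 3.35877839e-04, -5.96450329e+01,  1.60794508e+00, -2.81191635e+01,
        1.24578891e-02,  9.35326709e-03,  2.81398917e-05]), 'tcp_pos': array([ 0.20430334, -0.64270924,  0.23030506]), 'orientation': array([-3.10268308e+00, -4.81432660e-01,  6.95028712e-04]), 'contact_force': array([-0.18931097,  0.73856736, -0.31968363]), 'moment': array([0.03138048, 0.00471216, 0.01994347]), 'grip_width': 0.08536593030841905}
0.0187
scene 499.98401245005186 316.3514184623841 206.6704622448829 [[-0.686, -0.387, 0.617, -0.234], [-0.728, 0.365, -0.58, 0.664], [-0.001, -0.847, -0.532, 0.799], [0.0, 0.0, 0.0, 1.0]]
scene chest 0.72 [0.4642, 0.5705] 4319 [ 0.573 -0.017  0.08 ]
scene chest_lid 0.56 [0.4705, 0.5497] 2362 [ 0.577 -0.048  0.082]
scene hinge_pin 0.66 [0.393, 0.5405] 64 [0.674 0.052 0.083]
scene bar_middle 0.81 [0.4711, 0.547] 2492 [ 0.574 -0.05   0.082]
top 386.53564451019383 311.27700968014466 197.90940798634043 [[-0.016, -0.998, 0.063, 0.494], [-1.0, 0.015, -0.018, -0.092], [0.017, -0.064, -0.998, 1.034], [0.0, 0.0, 0.0, 1.0]]
top chest 0.86 [0.4492, 0.4567] 4845 [ 0.597 -0.053  0.081]
top chest_lid 0.73 [0.4472, 0.458] 4036 [ 0.59  -0.05   0.081]
top chest_lid 0.52 [0.4519, 0.4547] 4818 [ 0.597 -0.053  0.081]
top hinge_pin 0.51 [0.3877, 0.368] 48 [0.677 0.045 0.086]
top pin_head 0.55 [0.3869, 0.3708] 68 [0.678 0.045 0.085]
top bar_middle 0.85 [0.4483, 0.458] 4083 [ 0.591 -0.052  0.081]
```

View pics/scene0.png

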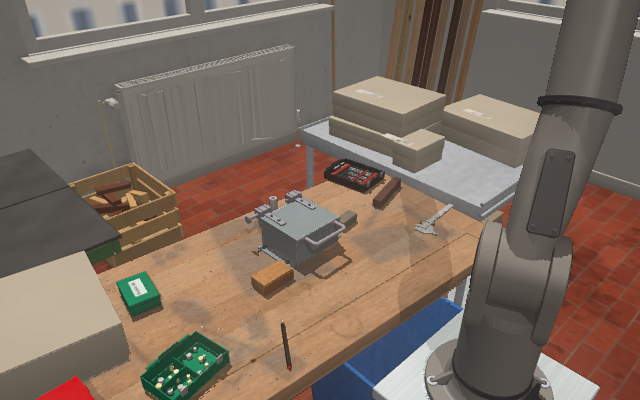

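View pics/top0.png

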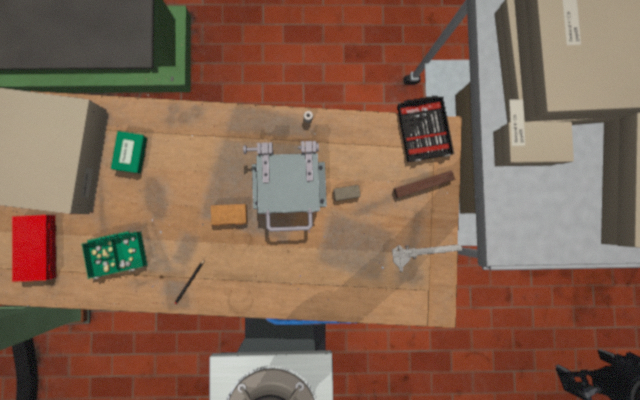

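Run:
```python
import pickle,cv2,numpy as np
f=pickle.load(open("top0.pkl","rb"))
c=f["frame"][100:270,200:370]; cv2.imwrite("pics/topc.png",cv2.resize(c,None,fx=4.5,fy=3.5,interpolation=cv2.INTER_CUBIC))
c=f["frame"][110:260,210:370]; cv2.imwrite("pics/topc.png",cv2.resize(c,None,fx=4,fy=4,interpolation=cv2.INTER_CUBIC)[:600])
f=pickle.load(open("scene0.pkl","rb"))
c=f["frame"][150:300,210:400]; cv2.imwrite("pics/scenec.png",cv2.resize(c,None,fx=4,fy=4,interpolation=cv2.INTER_CUBIC)[:600])
```

```text
(no output)
```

View pics/topc.png

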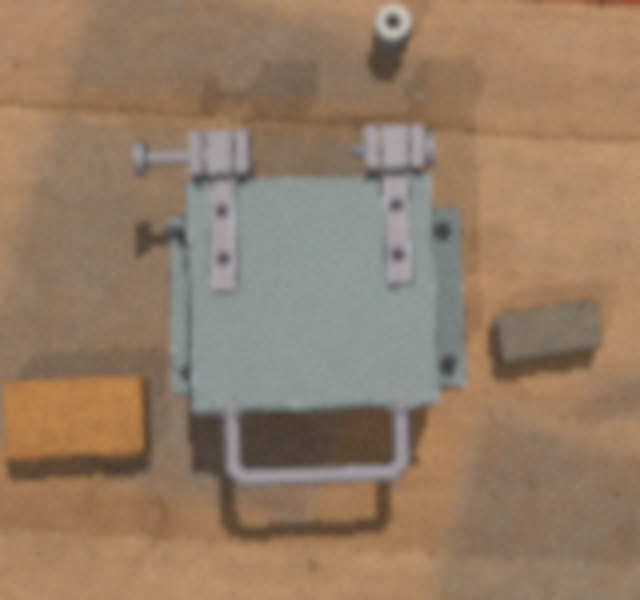

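View pics/scenec.png

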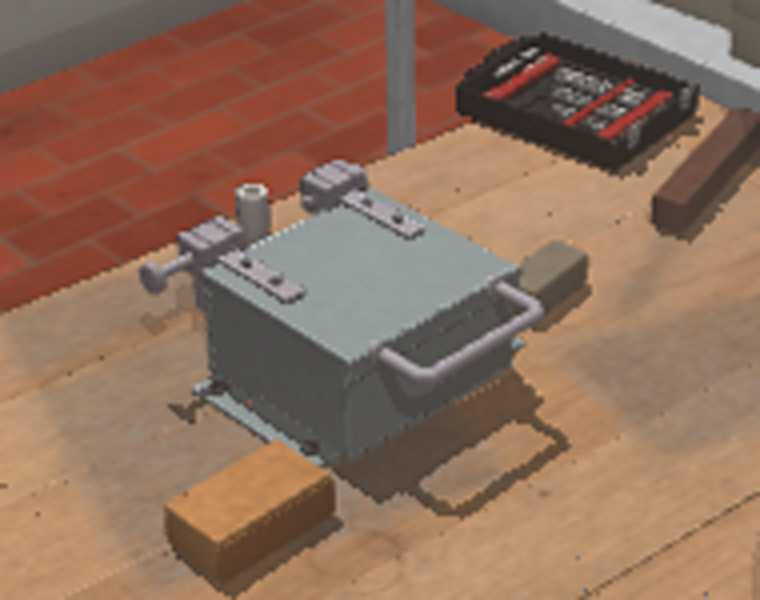

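The scene shows the grey chest with its bar handle in front. The left pin stands out, with its head near top pixel (245,149). The bar middle is near top (290,228), and the cork block lies front-left of the chest. I'll measure these points precisely.

Run:
```python
import pickle,numpy as np
f=pickle.load(open("top0.pkl","rb"));T=f["T"]
def ray(u,v,z):
    d=T[:3,:3]@np.array([(u-f["cx"])/f["fx"],(v-f["cy"])/f["fy"],1]);return T[:3,3]+d*(z-T[2,3])/d[2]
g=lambda a,b:(210+a/4-.4,110+b/4-.4)
for n,(a,b),z in [("headout",(133,157),.082),("headin",(147,157),.082),("ear out",(189,157),.082),("lugs in R",(365,150),.082),("Rhead",(434,150),.082),("bar L",(236,475),.078),("bar R",(404,468),.078),("lidBL",(189,180),.08),("lidBR",(431,176),.08),("lidFL",(192,410),.08),("lidFR",(438,402),.08),("corkTL",(5,380),.032),("corkTR",(145,376),.032),("corkBR",(148,458),.032)]:
    print(n,ray(*g(a,b),z).round(4))
# depth cloud near pin & bar
for n in ["top","scene"]:
    f=pickle.load(open(n+"0.pkl","rb"))
    v,u=np.mgrid[:400,:640];z=f["range_z"]
    P=np.stack([(u-f["cx"])/f["fx"]*z,(v-f["cy"])/f["fy"]*z,z,np.ones_like(z)],-1)@f["T"].T;P=P[z>0][:,:3]
    s=P[(abs(P[:,0]-.678)<.025)&(P[:,1]>.02)&(P[:,1]<.08)&(P[:,2]>.07)&(P[:,2]<.11)]
    print(n,len(s)); print(s[np.argsort(-s[:,1])][:25].round(3).tolist())
    s=P[(P[:,0]>.44)&(P[:,0]<.505)&(abs(P[:,1]+.05)<.07)&(P[:,2]>.065)&(P[:,2]<.1)]
    print(len(s),s.min(0),s.max(0)); k=s[abs(s[:,1]+.05)<.035]; 
    if len(k)>5: print(np.polyfit(k[:,1],k[:,0],1), k.mean(0))
    s=P[(P[:,2]>.075)&(P[:,2]<.09)&(P[:,0]>.52)&(P[:,0]<.64)&(abs(P[:,1]+.05)<.1)]
    print("lid", s.min(0),s.max(0))
```

```text
headout [0.6784 0.0584 0.082 ]
headin [0.6783 0.0497 0.082 ]
ear out [0.678  0.0237 0.082 ]
lugs in R [ 0.6811 -0.0855  0.082 ]
Rhead [ 0.6805 -0.1284  0.082 ]
bar L [ 0.4808 -0.0033  0.078 ]
bar R [ 0.4835 -0.1067  0.078 ]
lidBL [0.664  0.0241 0.08  ]
lidBR [ 0.6646 -0.1263  0.08  ]
lidFL [0.5211 0.0232 0.08  ]
lidFR [ 0.5238 -0.1283  0.08  ]
corkTL [0.5437 0.1493 0.032 ]
corkTR [0.545  0.0592 0.032 ]
corkBR [0.492  0.0575 0.032 ]
top 85
[[0.674, 0.057, 0.09], [0.684, 0.056, 0.092], [0.681, 0.056, 0.092], [0.678, 0.056, 0.093], [0.676, 0.056, 0.094], [0.668, 0.055, 0.084], [0.672, 0.055, 0.085], [0.687, 0.055, 0.087], [0.684, 0.055, 0.088], [0.669, 0.055, 0.089], [0.674, 0.054, 0.091], [0.681, 0.054, 0.091], [0.679, 0.054, 0.091], [0.676, 0.054, 0.093], [0.668, 0.053, 0.082], [0.67, 0.053, 0.085], [0.672, 0.052, 0.088], [0.684, 0.052, 0.089], [0.687, 0.052, 0.089], [0.674, 0.052, 0.091], [0.679, 0.052, 0.092], [0.681, 0.051, 0.094], [0.675, 0.051, 0.096], [0.688, 0.051, 0.081], [0.67, 0.05, 0.084]]
237 [ 0.47603052 -0.11046934  0.07689414] [0.50460683 0.00307852 0.08596613]
[-0.0376
[... 232 characters left out ...]
8], [0.678, 0.057, 0.08], [0.674, 0.057, 0.079], [0.683, 0.057, 0.077], [0.683, 0.056, 0.083], [0.683, 0.056, 0.087], [0.666, 0.056, 0.082], [0.667, 0.056, 0.079], [0.674, 0.056, 0.091], [0.676, 0.056, 0.074], [0.68, 0.056, 0.075], [0.683, 0.056, 0.09], [0.672, 0.056, 0.076], [0.672, 0.056, 0.079], [0.68, 0.055, 0.088], [0.679, 0.055, 0.091], [0.676, 0.055, 0.083], [0.676, 0.055, 0.086], [0.668, 0.055, 0.087], [0.674, 0.055, 0.072], [0.672, 0.054, 0.091], [0.669, 0.054, 0.083]]
204 [ 0.47068041 -0.11046176  0.07450299] [0.50491906 0.00269466 0.08618972]
[-0.01353563  0.47572811] [ 0.4764128  -0.05058418  0.08089637]
lid [ 0.52000761 -0.1314642   0.07503762] [0.63994633 0.02532688 0.08884933]
```

drive_tool(commands=[{"tx":0.64,"ty":1,"rz":0.25,"grip":1},{"tx":0.64,"ty":1,"rz":0.25,"grip":1},{"tx":0.64,"ty":1,"rz":0.25,"grip":1},{"tx":0.64,"ty":1,"rz":0.25,"grip":1},{"tx":0.64,"ty":1,"rz":0.25,"grip":1},{"tx":0.64,"ty":1,"rz":0.25,"grip":1},{"tx":0.64,"ty":1,"rz":0.25,"grip":1},{"tx":0.64,"ty":1,"rz":0.25,"grip":1},{"tx":0.64,"ty":1,"rz":0.25,"grip":1},{"tx":0.64,"ty":1,"rz":0.25,"grip":1}], grip_force=30)

```text
validation failed for argument at $.co...
```

drive_tool(commands=[{"tx":0.64,"ty":1.0,"tz":0.0,"rx":0.0,"ry":0.0,"rz":0.25,"grip":1.0}], grip_force=30)

```text
clock: 0.72
tcp_pos: [0.2157, -0.6243, 0.2312]
orientation: [3.095, 0.532, -0.002]
contact_force: [-0.1, 0.5, -0.4]
grip_width: 0.0699
```

drive_tool(commands=[{"tx":0.64,"ty":1.0,"tz":0.0,"rx":0.0,"ry":0.0,"rz":0.25,"grip":1.0},{"tx":0.64,"ty":1.0,"tz":0.0,"rx":0.0,"ry":0.0,"rz":0.25,"grip":1.0},{"tx":0.64,"ty":1.0,"tz":0.0,"rx":0.0,"ry":0.0,"rz":0.25,"grip":1.0},{"tx":0.64,"ty":1.0,"tz":0.0,"rx":0.0,"ry":0.0,"rz":0.25,"grip":1.0},{"tx":0.64,"ty":1.0,"tz":0.0,"rx":0.0,"ry":0.0,"rz":0.25,"grip":1.0},{"tx":0.64,"ty":1.0,"tz":0.0,"rx":0.0,"ry":0.0,"rz":0.25,"grip":1.0},{"tx":0.64,"ty":1.0,"tz":0.0,"rx":0.0,"ry":0.0,"rz":0.25,"grip":1.0},{"tx":0.64,"ty":1.0,"tz":0.0,"rx":0.0,"ry":0.0,"rz":0.25,"grip":1.0},{"tx":0.64,"ty":1.0,"tz":0.0,"rx":0.0,"ry":0.0,"rz":0.25,"grip":1.0}])

```text
clock: 1.85
tcp_pos: [0.3333, -0.442, 0.2313]
orientation: [2.972, 1.017, 0.0]
contact_force: [0.6, 0.4, 0.2]
grip_width: 0.0003
```

drive_tool(commands=[{"tx":0.64,"ty":1.0,"tz":0.0,"rx":0.0,"ry":0.0,"rz":0.25,"grip":1.0},{"tx":0.64,"ty":1.0,"tz":0.0,"rx":0.0,"ry":0.0,"rz":0.25,"grip":1.0},{"tx":0.64,"ty":1.0,"tz":0.0,"rx":0.0,"ry":0.0,"rz":0.25,"grip":1.0},{"tx":0.64,"ty":1.0,"tz":0.0,"rx":0.0,"ry":0.0,"rz":0.25,"grip":1.0},{"tx":0.64,"ty":1.0,"tz":0.0,"rx":0.0,"ry":0.0,"rz":0.25,"grip":1.0},{"tx":0.64,"ty":1.0,"tz":0.0,"rx":0.0,"ry":0.0,"rz":0.25,"grip":1.0},{"tx":0.64,"ty":1.0,"tz":0.0,"rx":0.0,"ry":0.0,"rz":0.25,"grip":1.0},{"tx":0.64,"ty":1.0,"tz":0.0,"rx":0.0,"ry":0.0,"rz":0.25,"grip":1.0},{"tx":0.64,"ty":1.0,"tz":0.0,"rx":0.0,"ry":0.0,"rz":0.25,"grip":1.0}])

```text
clock: 2.98
tcp_pos: [0.4486, -0.2619, 0.2313]
orientation: [2.777, 1.469, 0.0]
contact_force: [-0.6, 0.6, -0.2]
grip_width: 0.0002
```

drive_tool(commands=[{"tx":0.64,"ty":1.0,"tz":0.0,"rx":0.0,"ry":0.0,"rz":0.25,"grip":1.0},{"tx":0.64,"ty":1.0,"tz":0.0,"rx":0.0,"ry":0.0,"rz":0.25,"grip":1.0},{"tx":0.64,"ty":1.0,"tz":0.0,"rx":0.0,"ry":0.0,"rz":0.25,"grip":1.0},{"tx":0.64,"ty":1.0,"tz":0.0,"rx":0.0,"ry":0.0,"rz":0.25,"grip":1.0},{"tx":0.64,"ty":1.0,"tz":0.0,"rx":0.0,"ry":0.0,"rz":0.25,"grip":1.0},{"tx":0.64,"ty":1.0,"tz":0.0,"rx":0.0,"ry":0.0,"rz":0.25,"grip":1.0},{"tx":0.64,"ty":1.0,"tz":0.0,"rx":0.0,"ry":0.0,"rz":0.25,"grip":1.0},{"tx":0.64,"ty":1.0,"tz":0.0,"rx":0.0,"ry":0.0,"rz":0.25,"grip":1.0},{"tx":0.64,"ty":1.0,"tz":0.0,"rx":0.0,"ry":0.0,"rz":0.25,"grip":1.0}])

```text
clock: 4.1
tcp_pos: [0.5637, -0.0819, 0.2313]
orientation: [-2.513, -1.886, -0.0]
contact_force: [-0.2, -0.1, 0.0]
grip_width: -0.0001
```

drive_tool(commands=[{"tx":0.64,"ty":0.97,"tz":0.0,"rx":0.0,"ry":0.0,"rz":0.24,"grip":1.0},{"tx":0.64,"ty":0.97,"tz":0.0,"rx":0.0,"ry":0.0,"rz":0.24,"grip":1.0},{"tx":0.64,"ty":0.97,"tz":0.0,"rx":0.0,"ry":0.0,"rz":0.24,"grip":1.0},{"tx":0.64,"ty":0.97,"tz":0.0,"rx":0.0,"ry":0.0,"rz":0.24,"grip":1.0},{"tx":0.64,"ty":0.97,"tz":0.0,"rx":0.0,"ry":0.0,"rz":0.24,"grip":1.0},{"tx":0.64,"ty":0.97,"tz":0.0,"rx":0.0,"ry":0.0,"rz":0.24,"grip":1.0},{"tx":0.64,"ty":0.97,"tz":0.0,"rx":0.0,"ry":0.0,"rz":0.24,"grip":1.0},{"tx":0.64,"ty":0.97,"tz":0.0,"rx":0.0,"ry":0.0,"rz":0.24,"grip":1.0},{"tx":0.64,"ty":0.97,"tz":0.0,"rx":0.0,"ry":0.0,"rz":0.24,"grip":1.0}])

```text
clock: 5.22
tcp_pos: [0.6789, 0.0926, 0.2312]
orientation: [-2.201, -2.241, 0.0]
contact_force: [-1.0, 0.4, 0.5]
grip_width: -0.0001
```

Run:
```python
from bench import status, eyes
import cv2,numpy as np
o=status.get_obs();print(o["tcp_pos"],o["orientation"],o["contact_force"])
f=eyes.grab_frame("wrist");cv2.imwrite("pics/w1.png",f["frame"]);print(f["T_tool_cam"].round(3).tolist(),f["fx"],f["cx"],f["cy"])
```

```text
[0.67891766 0.09260104 0.23124395] [-2.20130865e+00 -2.24139331e+00  1.52322371e-05] [-1.02324901  0.38904375  0.48581138]
[[-0.001, -0.946, -0.325, 0.083], [1.0, -0.001, -0.001, -0.002], [0.0, -0.325, 0.946, -0.143], [0.0, 0.0, 0.0, 1.0]] 320.4198525130175 322.24657169958033 205.34275354829333
```

View pics/w1.png

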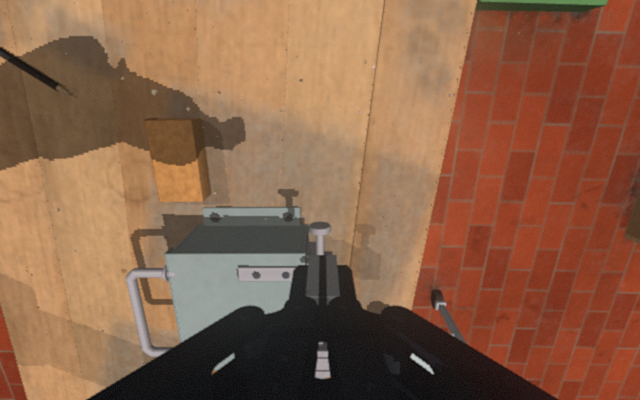

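The wrist view shows the pin head at about (320,228), lined up with the finger centre column (322), and the way down is clear. I'll descend beside the head.

drive_tool(commands=[{"tx":0.0,"ty":0.0,"tz":-1.0,"rx":0.0,"ry":0.0,"rz":0.0,"grip":1.0},{"tx":0.0,"ty":0.0,"tz":-1.0,"rx":0.0,"ry":0.0,"rz":0.0,"grip":1.0},{"tx":0.0,"ty":0.0,"tz":-1.0,"rx":0.0,"ry":0.0,"rz":0.0,"grip":1.0},{"tx":0.0,"ty":0.0,"tz":-1.0,"rx":0.0,"ry":0.0,"rz":0.0,"grip":1.0},{"tx":0.0,"ty":0.0,"tz":-1.0,"rx":0.0,"ry":0.0,"rz":0.0,"grip":1.0},{"tx":0.0,"ty":0.0,"tz":-1.0,"rx":0.0,"ry":0.0,"rz":0.0,"grip":1.0},{"tx":0.0,"ty":0.0,"tz":-1.0,"rx":0.0,"ry":0.0,"rz":0.0,"grip":1.0},{"tx":0.0,"ty":0.0,"tz":-1.0,"rx":0.0,"ry":0.0,"rz":0.0,"grip":1.0}])

```text
clock: 6.28
tcp_pos: [0.6781, 0.0914, 0.07]
orientation: [2.204, 2.239, 0.0]
contact_force: [0.5, -1.1, -0.2]
grip_width: -0.0
```

drive_tool(commands=[{"tx":0.0,"ty":-0.7,"tz":0.0,"rx":0.0,"ry":0.0,"rz":0.0,"grip":1.0},{"tx":0.0,"ty":-0.5,"tz":0.0,"rx":0.0,"ry":0.0,"rz":0.0,"grip":1.0},{"tx":0.0,"ty":-0.3,"tz":0.0,"rx":0.0,"ry":0.0,"rz":0.0,"grip":1.0}])

```text
clock: 6.65
tcp_pos: [0.6786, 0.0612, 0.072]
orientation: [-2.204, -2.238, -0.003]
contact_force: [-0.0, 4.0, -1.9]
grip_width: -0.0004
```

drive_tool(commands=[{"tx":0.0,"ty":-0.25,"tz":0.0,"rx":0.0,"ry":0.0,"rz":0.0,"grip":1.0},{"tx":0.0,"ty":-0.25,"tz":0.0,"rx":0.0,"ry":0.0,"rz":0.0,"grip":1.0},{"tx":0.0,"ty":-0.25,"tz":0.0,"rx":0.0,"ry":0.0,"rz":0.0,"grip":1.0},{"tx":0.0,"ty":0.0,"tz":0.0,"rx":0.0,"ry":0.0,"rz":0.0,"grip":1.0}])

```text
clock: 7.15
tcp_pos: [0.6786, 0.0454, 0.0718]
orientation: [2.204, 2.237, 0.0]
contact_force: [0.3, 1.9, 0.4]
grip_width: 0.0003
```

drive_tool(commands=[{"tx":0.0,"ty":-0.2,"tz":0.0,"rx":0.0,"ry":0.0,"rz":0.0,"grip":1.0},{"tx":0.0,"ty":-0.1,"tz":0.0,"rx":0.0,"ry":0.0,"rz":0.0,"grip":1.0}])

```text
clock: 7.4
tcp_pos: [0.6785, 0.0404, 0.0717]
orientation: [2.203, 2.239, 0.001]
contact_force: [2.3, 3.7, 2.0]
grip_width: 0.0002
```

drive_tool(commands=[{"tx":0.0,"ty":-0.1,"tz":0.0,"rx":0.0,"ry":0.0,"rz":0.0,"grip":1.0}])

```text
clock: 7.52
tcp_pos: [0.6785, 0.0388, 0.0717]
orientation: [2.203, 2.239, 0.002]
contact_force: [1.7, 6.8, 2.0]
grip_width: -0.0003
```

drive_tool(commands=[{"tx":0.0,"ty":-0.1,"tz":0.0,"rx":0.0,"ry":0.0,"rz":0.0,"grip":1.0}])

```text
clock: 7.65
tcp_pos: [0.6785, 0.0388, 0.0717]
orientation: [-2.201, -2.24, -0.005]
contact_force: [2.6, 10.5, 0.9]
grip_width: 0.0004
```

drive_tool(commands=[{"tx":0.0,"ty":-0.1,"tz":0.0,"rx":0.0,"ry":0.0,"rz":0.0,"grip":1.0}])

```text
clock: 7.78
tcp_pos: [0.6785, 0.0388, 0.0718]
orientation: [-2.199, -2.24, -0.008]
contact_force: [1.8, 14.4, -0.1]
grip_width: 0.0003
```

The force rose to 14 N with no further motion, at the expected seated position. I'll hold briefly, retract, go up and check the pin in a picture.

drive_tool(commands=[{"tx":0.0,"ty":0.0,"tz":0.0,"rx":0.0,"ry":0.0,"rz":0.0,"grip":1.0},{"tx":0.0,"ty":0.0,"tz":0.0,"rx":0.0,"ry":0.0,"rz":0.0,"grip":1.0},{"tx":0.0,"ty":0.8,"tz":0.0,"rx":0.0,"ry":0.0,"rz":0.0,"grip":1.0},{"tx":0.0,"ty":1.0,"tz":0.2,"rx":0.0,"ry":0.0,"rz":0.0,"grip":1.0},{"tx":0.0,"ty":0.0,"tz":1.0,"rx":0.0,"ry":0.0,"rz":0.0,"grip":1.0},{"tx":0.0,"ty":0.0,"tz":1.0,"rx":0.0,"ry":0.0,"rz":0.0,"grip":1.0},{"tx":-0.5,"ty":0.0,"tz":1.0,"rx":0.0,"ry":0.0,"rz":0.0,"grip":1.0},{"tx":-1.0,"ty":0.0,"tz":1.0,"rx":0.0,"ry":0.0,"rz":0.0,"grip":1.0},{"tx":-1.0,"ty":-0.5,"tz":0.5,"rx":0.0,"ry":0.0,"rz":0.0,"grip":0.3},{"tx":-1.0,"ty":-1.0,"tz":0.0,"rx":0.0,"ry":0.0,"rz":0.0,"grip":0.3}])

```text
clock: 9.02
tcp_pos: [0.6077, 0.0405, 0.1678]
orientation: [2.201, 2.238, 0.003]
contact_force: [-0.1, -1.3, -0.3]
grip_width: 0.0297
```

drive_tool(commands=[{"tx":-1.0,"ty":-1.0,"tz":0.0,"rx":0.0,"ry":0.0,"rz":0.0,"grip":0.3},{"tx":-1.0,"ty":-1.0,"tz":0.0,"rx":0.0,"ry":0.0,"rz":0.0,"grip":0.3},{"tx":-1.0,"ty":-1.0,"tz":0.0,"rx":0.0,"ry":0.0,"rz":0.0,"grip":0.3},{"tx":-1.0,"ty":-1.0,"tz":0.0,"rx":0.0,"ry":0.0,"rz":0.0,"grip":0.3},{"tx":-1.0,"ty":0.0,"tz":0.0,"rx":0.0,"ry":0.0,"rz":0.0,"grip":0.3}])

```text
clock: 9.65
tcp_pos: [0.5069, -0.0424, 0.1663]
orientation: [2.207, 2.233, -0.001]
contact_force: [0.1, -0.0, -0.4]
grip_width: 0.0298
```

Run:
```python
from bench import status, eyes
import cv2,numpy as np
o=status.get_obs();print(o["tcp_pos"],o["orientation"],o["contact_force"],o["grip_width"])
f=eyes.grab_frame("wrist");cv2.imwrite("pics/w2.png",f["frame"])
g=eyes.grab_frame("scene");cv2.imwrite("pics/s2.png",cv2.resize(g["frame"][130:320,190:430],None,fx=3,fy=3,interpolation=cv2.INTER_CUBIC))
```

```text
[ 0.50686718 -0.04241083  0.16632793] [ 2.20725113e+00  2.23313499e+00 -1.28842937e-03] [ 0.05969467 -0.02411652 -0.38241245] 0.029775889702928816
```

View pics/w2.png

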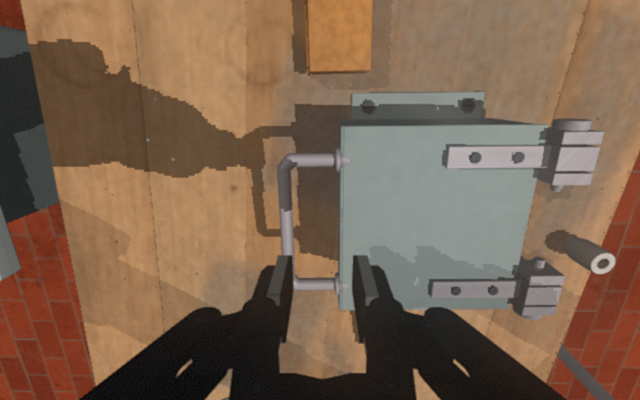

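View pics/s2.png

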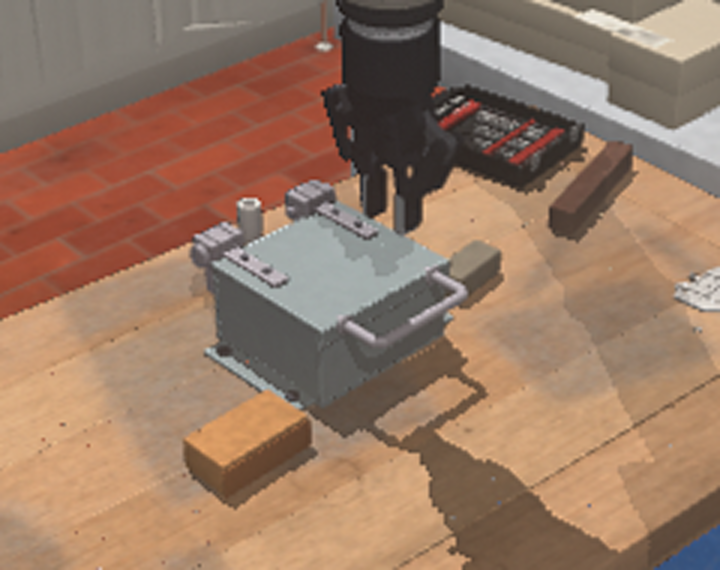

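The pin head now sits flush against the ear (wrist (575,125)), matching the right-hand pin, and the lid is shut. The bar runs along wrist column ~287. I'll refine its position from depth.

Run:
```python
from bench import status, eyes
import numpy as np
from scipy.spatial.transform import Rotation as R
o=status.get_obs();f=eyes.grab_frame("wrist")
T=np.eye(4);T[:3,:3]=R.from_rotvec(o["orientation"]).as_matrix();T[:3,3]=o["tcp_pos"]
v,u=np.mgrid[:400,:640];z=f["range_z"]
P=np.stack([(u-f["cx"])/f["fx"]*z,(v-f["cy"])/f["fy"]*z,z,np.ones_like(z)],-1)@(T@f["T_tool_cam"]).T
def st(a,b,c,d):
    p=P[a:b,c:d][(z[a:b,c:d]>0)][:,:3];p=p[(p[:,2]>.06)&(p[:,2]<.1)];return p
for a in (180,205,230): p=st(a,a+20,270,305);print(len(p),p.mean(0).round(4),p.min(0).round(4),p.max(0).round(4))
p=st(130,150,280,330);print(p.max(0));
p=P[118:135,550:600].reshape(-1,4)[:,:3];p=p[(p[:,2]>.07)&(p[:,2]<.1)];print("pinhead",p.max(0),p.mean(0))
```

```text
265 [ 0.4769 -0.0237  0.0823] [ 0.4716 -0.0315  0.0782] [ 0.4817 -0.016   0.0847]
259 [ 0.4773 -0.0433  0.0823] [ 0.4721 -0.0524  0.0778] [ 0.482  -0.0351  0.0848]
251 [ 0.4778 -0.064   0.0823] [ 0.4722 -0.074   0.0782] [ 0.4824 -0.0552  0.0844]Traceback (most recent call last):
  File "<stdin>", line 11, in <module>
    return umr_maximum(a, axis, None, out, keepdims, initial, where)
ValueError: zero-size array to reduction operation maximum which has no identity
```

drive_tool(commands=[{"tx":-0.9,"ty":-0.5,"tz":0.0,"rx":0.0,"ry":0.0,"rz":0.0,"grip":0.3},{"tx":-0.5,"ty":0.0,"tz":-0.4,"rx":0.0,"ry":0.0,"rz":0.0,"grip":0.3},{"tx":0.0,"ty":0.0,"tz":-1.0,"rx":0.0,"ry":0.0,"rz":0.0,"grip":0.3},{"tx":0.0,"ty":0.0,"tz":-1.0,"rx":0.0,"ry":0.0,"rz":0.0,"grip":0.3}])

```text
clock: 10.3
tcp_pos: [0.4796, -0.0498, 0.1165]
orientation: [2.204, 2.239, -0.0]
contact_force: [0.1, 0.2, -1.3]
grip_width: 0.0297
```

drive_tool(commands=[{"tx":0.0,"ty":0.0,"tz":-1.0,"rx":0.0,"ry":0.0,"rz":0.0,"grip":0.3},{"tx":0.0,"ty":0.0,"tz":-1.0,"rx":0.0,"ry":0.0,"rz":0.0,"grip":0.3},{"tx":0.0,"ty":0.0,"tz":-1.0,"rx":0.0,"ry":0.0,"rz":0.0,"grip":0.3}])

```text
clock: 10.68
tcp_pos: [0.4795, -0.0496, 0.0563]
orientation: [-2.203, -2.239, 0.0]
contact_force: [0.8, -0.5, 0.3]
grip_width: 0.0297
```

drive_tool(commands=[{"tx":0.0,"ty":-0.1,"tz":0.1,"rx":0.0,"ry":0.0,"rz":0.0,"grip":1.0},{"tx":0.0,"ty":0.0,"tz":0.0,"rx":0.0,"ry":0.0,"rz":0.0,"grip":1.0},{"tx":0.0,"ty":0.0,"tz":0.0,"rx":0.0,"ry":0.0,"rz":0.0,"grip":1.0},{"tx":0.0,"ty":0.0,"tz":0.0,"rx":0.0,"ry":0.0,"rz":0.0,"grip":1.0},{"tx":0.0,"ty":0.0,"tz":0.0,"rx":0.0,"ry":0.0,"rz":0.0,"grip":1.0}])

```text
clock: 11.3
tcp_pos: [0.479, -0.0517, 0.0592]
orientation: [-2.203, -2.238, 0.002]
contact_force: [-5.9, 1.2, -3.6]
grip_width: 0.0091
```

Run:
```python
import numpy as np
# bar angle -> displacement; bar from hinge at shut: (-200, -4)
L=np.hypot(.2,.004);a0=np.arctan2(-.004,.2)
p=None
for t in range(0,55,5):
    a=a0+np.radians(t);q=np.array([.2-L*np.cos(a),L*np.sin(a)+.004])*1000
    print(t,q.round(1),None if p is None else ((q-p)/20).round(2));p=q
```

```text
0 [0. 0.] None
5 [ 0.4 17.4] [0.02 0.87]
10 [ 2.3 34.8] [0.1  0.87]
15 [ 5.8 51.9] [0.17 0.86]
20 [10.7 68.6] [0.25 0.84]
25 [17.  84.9] [0.32 0.81]
30 [ 24.8 100.5] [0.39 0.78]
35 [ 33.9 115.4] [0.45 0.75]
40 [ 44.2 129.5] [0.52 0.7 ]
45 [ 55.8 142.6] [0.58 0.65]
50 [ 68.4 154.6] [0.63 0.6 ]
```

drive_tool(commands=[{"tx":0.0,"ty":0.0,"tz":0.44,"rx":0.0,"ry":0.0,"rz":0.0,"grip":1.0},{"tx":0.02,"ty":0.0,"tz":0.43,"rx":0.0,"ry":0.0,"rz":0.0,"grip":1.0},{"tx":0.04,"ty":0.0,"tz":0.44,"rx":0.0,"ry":0.0,"rz":0.0,"grip":1.0},{"tx":0.06,"ty":0.0,"tz":0.43,"rx":0.0,"ry":0.0,"rz":0.0,"grip":1.0}])

```text
clock: 11.8
tcp_pos: [0.4814, -0.0517, 0.0947]
orientation: [-2.203, -2.238, 0.002]
contact_force: [-6.3, 1.6, -3.7]
grip_width: 0.0087
```

drive_tool(commands=[{"tx":0.08,"ty":0.0,"tz":0.43,"rx":0.0,"ry":0.0,"rz":0.0,"grip":1.0},{"tx":0.09,"ty":0.0,"tz":0.43,"rx":0.0,"ry":0.0,"rz":0.0,"grip":1.0},{"tx":0.12,"ty":0.0,"tz":0.42,"rx":0.0,"ry":0.0,"rz":0.0,"grip":1.0},{"tx":0.13,"ty":0.0,"tz":0.42,"rx":0.0,"ry":0.0,"rz":0.0,"grip":1.0}])

```text
clock: 12.3
tcp_pos: [0.4896, -0.0515, 0.1287]
orientation: [-2.202, -2.238, 0.003]
contact_force: [-5.7, 1.2, -2.1]
grip_width: 0.0089
```

drive_tool(commands=[{"tx":0.15,"ty":0.0,"tz":0.41,"rx":0.0,"ry":0.0,"rz":0.0,"grip":1.0},{"tx":0.17,"ty":0.0,"tz":0.4,"rx":0.0,"ry":0.0,"rz":0.0,"grip":1.0},{"tx":0.19,"ty":0.01,"tz":0.39,"rx":0.0,"ry":0.0,"rz":0.0,"grip":1.0},{"tx":0.2,"ty":0.01,"tz":0.39,"rx":0.0,"ry":0.0,"rz":0.0,"grip":1.0},{"tx":0.22,"ty":0.0,"tz":0.38,"rx":0.0,"ry":0.0,"rz":0.0,"grip":1.0},{"tx":0.23,"ty":0.01,"tz":0.37,"rx":0.0,"ry":0.0,"rz":0.0,"grip":1.0}])

```text
clock: 13.05
tcp_pos: [0.5121, -0.051, 0.1756]
orientation: [-2.202, -2.238, 0.005]
contact_force: [-10.6, 1.2, 2.2]
grip_width: 0.0089
```

drive_tool(commands=[{"tx":0.25,"ty":0.01,"tz":0.36,"rx":0.0,"ry":0.0,"rz":0.0,"grip":1.0},{"tx":0.27,"ty":0.01,"tz":0.34,"rx":0.0,"ry":0.0,"rz":0.0,"grip":1.0},{"tx":0.28,"ty":0.01,"tz":0.33,"rx":0.0,"ry":0.0,"rz":0.0,"grip":1.0},{"tx":0.3,"ty":0.0,"tz":0.32,"rx":0.0,"ry":0.0,"rz":0.0,"grip":1.0},{"tx":0.31,"ty":0.01,"tz":0.31,"rx":0.0,"ry":0.0,"rz":0.0,"grip":1.0},{"tx":0.32,"ty":0.01,"tz":0.29,"rx":0.0,"ry":0.0,"rz":0.0,"grip":1.0},{"tx":0.0,"ty":0.0,"tz":0.0,"rx":0.0,"ry":0.0,"rz":0.0,"grip":1.0},{"tx":0.0,"ty":0.0,"tz":0.0,"rx":0.0,"ry":0.0,"rz":0.0,"grip":1.0},{"tx":0.0,"ty":0.0,"tz":0.0,"rx":0.0,"ry":0.0,"rz":0.0,"grip":1.0},{"tx":0.0,"ty":0.0,"tz":0.0,"rx":0.0,"ry":0.0,"rz":0.0,"grip":1.0}])

```text
clock: 14.3
tcp_pos: [0.5463, -0.0503, 0.2161]
orientation: [-2.203, -2.238, 0.007]
contact_force: [-17.3, -0.0, 14.9]
grip_width: 0.0089
```

Run:
```python
from bench import status, eyes, spotter
import cv2,numpy as np
o=status.get_obs();print(o["tcp_pos"],o["orientation"],o["contact_force"],o["grip_width"])
g=eyes.grab_frame("scene");cv2.imwrite("pics/s3.png",cv2.resize(g["frame"][100:300,190:430],None,fx=3,fy=3,interpolation=cv2.INTER_CUBIC))
m=spotter.masks_of("scene","chest_lid")
v,u=np.mgrid[:400,:640];z=g["range_z"]
P=np.stack([(u-g["cx"])/g["fx"]*z,(v-g["cy"])/g["fy"]*z,z,np.ones_like(z)],-1)@g["T"].T
for d in m[:2]:
    p=P[d["mask"]&(z>0)][:,:3]
    best=0;rng=np.random.default_rng(0)
    for _ in range(800):
        a,b,c=p[rng.choice(len(p),3,False)];n=np.cross(b-a,c-a);n/=np.linalg.norm(n)+1e-12
        k=(abs((p-a)@n)<.002).sum()
        if k>best:best,N=k,n
    print(d["confidence"],len(p),best,N.round(3),np.degrees(np.arccos(abs(N[2]))))
```

```text
[ 0.54633804 -0.05033451  0.21607714] [-2.20286234 -2.23755856  0.0065722 ] [-17.26005961  -0.02829507  14.85682537] 0.008932984975124222
0.62 693 423 [-0.746 -0.009 -0.666] 48.278279211123056
```

View pics/s3.png

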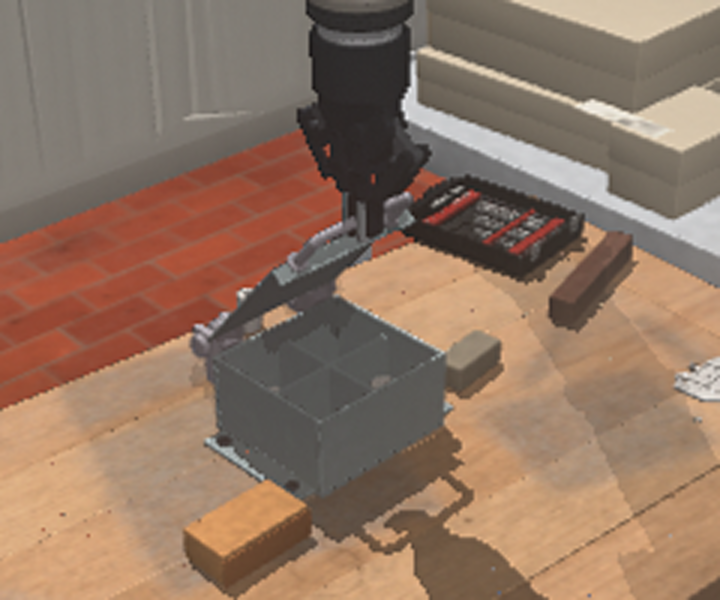

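The lid stands at about 48–50° (plane fit 48.3°; bar height ≈0.235 m). The grip is on the bar and the pin is home. There is about 23 N of radial push towards the hinge, so I'll relieve it slightly outward.

drive_tool(commands=[{"tx":-0.08,"ty":0.0,"tz":0.08,"rx":0.0,"ry":0.0,"rz":0.0,"grip":1.0},{"tx":-0.07,"ty":0.0,"tz":0.1,"rx":0.0,"ry":0.0,"rz":0.0,"grip":1.0},{"tx":0.0,"ty":0.0,"tz":0.0,"rx":0.0,"ry":0.0,"rz":0.0,"grip":1.0},{"tx":0.0,"ty":0.0,"tz":0.0,"rx":0.0,"ry":0.0,"rz":0.0,"grip":1.0}])

```text
clock: 14.9
tcp_pos: [0.548, -0.0502, 0.218]
orientation: [2.201, 2.237, 0.006]
contact_force: [5.5, -0.9, -10.1]
grip_width: 0.0084
```

drive_tool(commands=[{"tx":0.0,"ty":0.0,"tz":0.0,"rx":0.0,"ry":0.0,"rz":0.0,"grip":1.0},{"tx":0.0,"ty":0.0,"tz":0.0,"rx":0.0,"ry":0.0,"rz":0.0,"grip":1.0},{"tx":0.0,"ty":0.0,"tz":0.0,"rx":0.0,"ry":0.0,"rz":0.0,"grip":1.0},{"tx":0.0,"ty":0.0,"tz":0.0,"rx":0.0,"ry":0.0,"rz":0.0,"grip":1.0}])

```text
clock: 15.4
tcp_pos: [0.548, -0.0502, 0.218]
orientation: [2.201, 2.237, 0.006]
contact_force: [6.0, -0.8, -10.3]
grip_width: 0.0086
```

Run:
```python
from bench import status, eyes, spotter
import cv2,numpy as np
o=status.get_obs();print(o["clock"],o["tcp_pos"],o["contact_force"],o["grip_width"],abs(o["qvel"]).max())
f=eyes.grab_frame("wrist");cv2.imwrite("pics/w4.png",f["frame"])
g=eyes.grab_frame("scene")
m=spotter.masks_of("scene","chest_lid")
v,u=np.mgrid[:400,:640];z=g["range_z"]
P=np.stack([(u-g["cx"])/g["fx"]*z,(v-g["cy"])/g["fy"]*z,z,np.ones_like(z)],-1)@g["T"].T
for d in m[:2]:
    p=P[d["mask"]&(z>0)][:,:3];best=0;rng=np.random.default_rng(0)
    for _ in range(1500):
        a,b,c=p[rng.choice(len(p),3,False)];n=np.cross(b-a,c-a);n/=np.linalg.norm(n)+1e-12
        s=abs((p-a)@n)<.003
        if s.sum()>best:best,S=s.sum(),s
    q=p[S]-p[S].mean(0);N=np.linalg.svd(q,full_matrices=False)[2][2]
    print(best,N.round(3),np.degrees(np.arccos(abs(N[2]))))
```

```text
15.4 [ 0.54800384 -0.05022788  0.21803477] [  5.9555523   -0.83952215 -10.32931515] 0.008638268762212985 0.0015687955470500463
582 [-0.756 -0.006 -0.655] 49.08108477493874
```

View pics/w4.png

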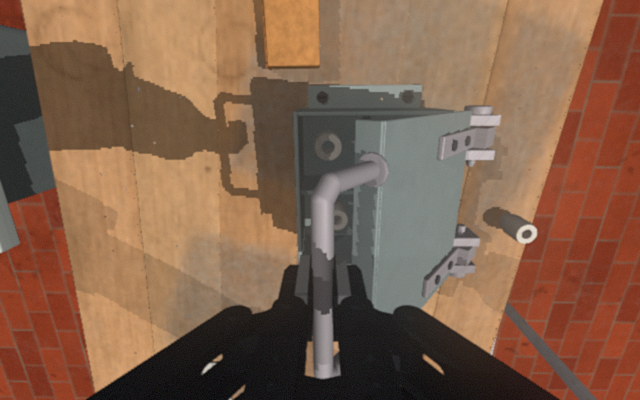

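The wrist view shows the bar (column ~322) between both fingers, the pin head flush at (480,108), the lid open and nothing touching it. The arm is steady with about 10 N downward load. I'm handing in.

Run:
```python
from bench import workorder,status
print(workorder.hand_in()); o=status.get_obs();print(o["clock"],o["tcp_pos"],o["contact_force"])
```

```text
the job is handed in; nothing more can be done
None
the job is handed in; nothing more can be done
```

I pushed the left hinge pin home with the lid shut, gripped the bar handle, raised the lid to about 50°, and handed in while still holding it. The interface gives no verdict, so these are my own checks.

- **Pin:** The push force rose to 14 N with no further motion, at the seated position I had worked out. Afterwards the head sat flush against the ear in the pictures. A numerical check of the head position by depth failed with an empty selection, so "home" rests on that hard stop and the pictures.
- **Lid angle:** A depth plane fit gave 49.1°, while the bar height gives about 51–52°. The two disagree by about 2–3°, but both are within 50 ± 6°.
- **Hold:** The bar is between the fingers at 8.6 mm opening with a 30 N grip. The arm was still, with joint speeds under 0.002 rad/s, and about 12 N of outside force on the tool (10 N of it downward).
- **Other things:** The collet, whetstone, cork block and blank looked unmoved in the later pictures, with nothing touching the chest. I did not measure their positions again, and the calipers and pencil were only partly in view.

The arm finished at about 15.6 s of the 50 s allowed.

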